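# Silence the plug-in radios before a noise-floor reading

### The job

Before the noise-floor reading the two plug-in radios on the bench's power strip, the unit with two antennas and the unit with one, must go quiet: switch off their two outlets with a light fingertip press on the raised end of the rocker switch in front of each, in either order. Leave the other three outlets on, unplug nothing, disturb nothing else on the bench, and draw the hand back clear.

Things in the scene. Friction and masses are not known exactly. Their poses are not given: they have to be found in the camera images.
- strip: white power strip fixed to the bench, 92 (its x) x 350 (its y) x 44 high; origin: centre of underside, z up, y along the row. Five outlets 1 to 5 from its +y end (left, seen from the robot), their middles in the top face at x +16 and y +120, +60, 0, -60, -120; the grey rocker switch of each, in a black frame, lies beside it on the robot's side, middle at x -27 and the same y
- rocker1_end (a point): top edge of rocker 1's end on the strip's -x side, 12 from its pivot (moves with it). On: it stands up, about 8 above the strip's face; pressed down it travels 5, takes about 4 N and half way snaps over to off by itself. Rocker 24 long (strip x), 18 wide, valley-shaped: press its raised half only, as a fingertip over the pivot blocks it
- rocker1 (a joint): rocker switch of outlet 1, rad: 0 = on (end on the strip's -x side up), 0.4 = off (that end pressed down); stays where it snaps
- rocker2_end (a point): top edge of rocker 2's end on the strip's -x side, 12 from its pivot (moves with it). On: it stands up, about 8 above the strip's face; pressed down it travels 5, takes about 4 N and half way snaps over to off by itself. Rocker 24 long (strip x), 18 wide, valley-shaped: press its raised half only, as a fingertip over the pivot blocks it
- rocker2 (a joint): rocker switch of outlet 2, rad: 0 = on (end on the strip's -x side up), 0.4 = off (that end pressed down); stays where it snaps
- rocker3_end (a point): top edge of rocker 3's end on the strip's -x side, 12 from its pivot (moves with it). On: it stands up, about 8 above the strip's face; pressed down it travels 5, takes about 4 N and half way snaps over to off by itself. Rocker 24 long (strip x), 18 wide, valley-shaped: press its raised half only, as a fingertip over the pivot blocks it
- rocker3 (a joint): rocker switch of outlet 3, rad: 0 = on (end on the strip's -x side up), 0.4 = off (that end pressed down); stays where it snaps
- rocker4_end (a point): top edge of rocker 4's end on the strip's -x side, 12 from its pivot (moves with it). On: it stands up, about 8 above the strip's face; pressed down it travels 5, takes about 4 N and half way snaps over to off by itself. Rocker 24 long (strip x), 18 wide, valley-shaped: press its raised half only, as a fingertip over the pivot blocks it
- rocker4 (a joint): rocker switch of outlet 4, rad: 0 = on (end on the strip's -x side up), 0.4 = off (that end pressed down); stays where it snaps
- rocker5_end (a point): top edge of rocker 5's end on the strip's -x side, 12 from its pivot (moves with it). On: it stands up, about 8 above the strip's face; pressed down it travels 5, takes about 4 N and half way snaps over to off by itself. Rocker 24 long (strip x), 18 wide, valley-shaped: press its raised half only, as a fingertip over the pivot blocks it
- rocker5 (a joint): rocker switch of outlet 5, rad: 0 = on (end on the strip's -x side up), 0.4 = off (that end pressed down); stays where it snaps
- repeater: white plug-in radio, flat box 74 (strip x) x 46 x 30 high, with TWO black stub antennas 10 thick, 75 long, side by side at its end away from the rockers, rising 17 degrees (tips 44 high). Sits loose in one of the five outlets (varies), axes as the strip's. Origin: middle of its outlet at the strip's face, from which heights count; its side towards the rockers is 22 to 24 off
- gateway: white plug-in radio, box 50 (strip x) x 44 x 36 high, with ONE black stub antenna 10 thick, 85 long, at its end away from the rockers, rising 17 degrees (tip 50 high). Sits loose in one of the five outlets (varies), axes as the strip's. Origin: middle of its outlet at the strip's face, from which heights count; its side towards the rockers is 22 to 24 off
- charger: bystander: white plug-in charger, no antenna, the same flat box as the repeater (74 x 46 x 30 high), two small black slots. Sits loose in one of the five outlets (varies), axes as the strip's. Origin: middle of its outlet at the strip's face, from which heights count; its side towards the rockers is 22 to 24 off
- timer: bystander: white plug-in timer, no antenna, box 70 x 52 x 28 high, grey dial on top (42 across, 39 high in all). Sits loose in one of the five outlets (varies), axes as the strip's. Origin: middle of its outlet at the strip's face, from which heights count; its side towards the rockers is 22 to 24 off
- surge_plug: bystander: round white plug-in surge protector, no antenna, 48 across, 37 high. Sits loose in one of the five outlets (varies), axes as the strip's. Origin: middle of its outlet at the strip's face, from which heights count; its side towards the rockers is 22 to 24 off
- attenuator: bystander: aluminium barrel standing upright, 33 across, 76 high, loose on the bench; origin: centre of its underside
- coupler: bystander: small brass coaxial adapter standing upright, 21 across, 39 high, loose on the bench; origin: centre of its underside
- wrench: bystander: steel open-ended wrench lying flat, 150 long; its origin is at its middle underside, loose on the bench
- multimeter: bystander: grey hand-held multimeter lying on its back, 170 x 85 x 46 high, loose on the bench; origin: centre of its underside
- radio_unit: bystander: black finned metal radio standing upright, 74 x 120 x 165 high, with four brass sockets on top (total height 183), loose on the bench; origin: centre of its underside
Not all that is in view belongs to the job. Leave any purple look-alike of the gateway alone. What is shaped like the repeater but purple is not meant.

How it is judged (in metres and radians):
At the end, for the whole second after the job is handed in: The rockers of the two outlets that carry the repeater and the gateway read off (over 0.3 rad), the other three read on (under 0.1 rad); all five plug-in units are still in their outlets, within 6 mm and 0.12 rad of where they were, and the loose things on the bench within 15 mm (((horizontal distance between any of repeater, gateway and rocker1_end below 0.068 m and value of joint rocker1 above 0.3 rad) or (not (horizontal distance between any of repeater, gateway and rocker1_end below 0.068 m) and value of joint rocker1 below 0.1 rad)) and ((horizontal distance between any of repeater, gateway and rocker2_end below 0.068 m and value of joint rocker2 above 0.3 rad) or (not (horizontal distance between any of repeater, gateway and rocker2_end below 0.068 m) and value of joint rocker2 below 0.1 rad)) and ((horizontal distance between any of repeater, gateway and rocker3_end below 0.068 m and value of joint rocker3 above 0.3 rad) or (not (horizontal distance between any of repeater, gateway and rocker3_end below 0.068 m) and value of joint rocker3 below 0.1 rad)) and ((horizontal distance between any of repeater, gateway and rocker4_end below 0.068 m and value of joint rocker4 above 0.3 rad) or (not (horizontal distance between any of repeater, gateway and rocker4_end below 0.068 m) and value of joint rocker4 below 0.1 rad)) and ((horizontal distance between any of repeater, gateway and rocker5_end below 0.068 m and value of joint rocker5 above 0.3 rad) or (not (horizontal distance between any of repeater, gateway and rocker5_end below 0.068 m) and value of joint rocker5 below 0.1 rad)) and distance of each of repeater, gateway, charger, timer, surge_plug from where it was at the start of the episode below 0.006 m and angle between each of repeater, gateway, charger, timer, surge_plug's own z axis and vertical below 0.12 rad and distance of each of attenuator, coupler, wrench, multimeter, radio_unit from where it was at the start of the episode below 0.015 m); the robot touches nothing.
It fails at once if the rocker of an outlet without a radio is tipped past half way ((not (horizontal distance between any of repeater, gateway and rocker1_end below 0.068 m) and value of joint rocker1 above 0.2 rad) or (not (horizontal distance between any of repeater, gateway and rocker2_end below 0.068 m) and value of joint rocker2 above 0.2 rad) or (not (horizontal distance between any of repeater, gateway and rocker3_end below 0.068 m) and value of joint rocker3 above 0.2 rad) or (not (horizontal distance between any of repeater, gateway and rocker4_end below 0.068 m) and value of joint rocker4 above 0.2 rad) or (not (horizontal distance between any of repeater, gateway and rocker5_end below 0.068 m) and value of joint rocker5 above 0.2 rad)).
It fails at once if a plug-in unit is lifted, tipped, pulled out or shifted (more than 6 mm or 0.12 rad) (distance of any of repeater, gateway, charger, timer, surge_plug from where it was at the start of the episode above 0.006 m or angle between any of repeater, gateway, charger, timer, surge_plug's own z axis and vertical above 0.12 rad).
It fails at once if something else on the bench is moved more than 15 mm (distance of any of attenuator, coupler, wrench, multimeter, radio_unit from where it was at the start of the episode above 0.015 m).
It fails at once if the strip or one of its switches is pressed with over 30 N (contact force between any of the fingers, the arm and strip above 30 N).
It also fails if it takes over 40 s, if anything falls off the work surface, if the arm or the gripper's body presses on something with over 40 N, if the wrist force passes 120 N, or if a joint passes its speed limit or range.

### The arm

A 6-joint arm with a two-finger parallel gripper is mounted at the origin on the work surface. World frame = base frame: x ahead of the robot, y to its left, z up, the work surface at z = 0. Lengths are in mm, angles in rad, forces in N, time in s.
With the tool pointing down it reaches from about 350 to 775 mm from the base axis. Payload 7.3 kg.
Tool frame: the origin (TCP) lies midway between the tips of the shut fingers; the grasp point (between the pads) lies 19 mm behind it; z points along the fingers, y is the line along which they close (so a half turn about z gives the same grasp; the last joint's range is limited). The gripper opens to 92 mm and grips with 3 to 60 N. Pads are 19 mm wide; open, the fingers measure 130 mm over their backs; the gripper's body (75 mm by 190 mm) begins 47 mm behind the grasp point.
Start: joints at [1.189, 0.342, 1.524, -0, 1.275, -0.146], TCP at [122.635, 510.495, 226.741] pointing down, gripper open.
Joint ranges: [-2.53, 2.53], [-0.77, 2.02], [0.04, 2.7], [-1, 4.14], [0.28, 2.66], [-3.11, 3.11]. Speed limits (rad/s): [2.57, 2.57, 3.14, 3.14, 3.14, 3.14].

### API

Orientations are given as [roll, pitch, yaw] about the fixed x, y, z axes, in that order (R = Rz(yaw) Ry(pitch) Rx(roll)).
In Python, from plant import bot gives the robot as it stands.
- The arm moves only by the tool servo_tool, never from a script. Its argument "deltas" is a list of rows, each a list of 2 entries, a list of its own where there are three numbers: the shift along the tool's x, y, z in m, then the turn, a rotation vector about the tool's x, y, z in degrees. A call has 1 to 20 rows; each row shifts and turns the commanded pose from where the row before left it, along the tool's axes as they then stand; what a row does not reach is not made up. A row lasts 1/8 s, in which the tool goes at most 62.5 mm and 10.7 degrees, less where a joint would pass 70% of its speed; a pose out of reach is approached as far as the arm can. A call with a gripper value outside its range is refused whole. "fingers" is the opening, from 0 (shut) to 1 (fully open), set as the call begins (left out, the last holds). The fingers move at their own pace and stop on an object; the grip force is fixed at half the most. Time passes only in rows, so rows that do not move let the fingers close. It gives the time, the measured TCP pose, the force, the opening and the grip force at its end, in the units of the state.
- bot.get_obs(): the state, without advancing time (a new reading comes with each control period).
- bot.capture(name): name is "scene" or "top" or "wrist"; returns the picture (400x640x3 uint8, red, green, blue); there is no depth.
- bot.camera_model(name): a dict with "mtx" (3x3 intrinsics, pixels), "dist" ([k1, k2, p1, p2, k3] as OpenCV has them; the pictures are not rectified), "xyz" and "rotation" of the camera in the world. Camera axes: x right, y down, z forward; pixel columns grow to the right and rows downward; lengths in mm; the calibration is good to about 2 mm. A picture is of the moment at which its call begins: read the wrist's pose just before it. camera_model takes no time and is no camera call; for the wrist camera it gives the pose at the moment of the call.
- bot.close_job(): hands the job in; it is judged then, once.
The state is a dict: "time": time; "joint_positions": joint angles; "dq": joint speeds; "tau": joint torques, N m; "tool_pos": TCP position; "tcp_rot": TCP orientation; "contact_force": force on the tool from outside, world axes, zero at the start; "moment": the same for the moment, N m; "grip_width": finger opening in mm; "finger_force": force on a finger pad.
Only numpy, scipy, OpenCV 4.12 (cv2) and the standard library are available. Lean on these libraries where they do the work, as an engineer would, in place of code of your own. Each camera call takes 0.05 s, during which the arm holds its last target. There are 200 camera calls.

## Working session

There is one attempt and no reset: what is moved stays moved. The work goes in short steps, Python scripts to look and compute and a tool call to move; the robot and the scene stay as the last step left them, time stands still between calls to the robot, and variables do not carry over. Pictures are saved under pics/ and viewed, at most 10 in all, crops included, and the job is handed in when it is done.

Besides the shell and the picture viewer there is one more tool, called after "Request:" by a JSON object that holds its "method" and its "body". servo_tool: Moves the arm, as the interface text tells. Its arguments: {"type":"object","properties":{"deltas":{"type":"array"},"fingers":{"type":"number"}},"required":["deltas"]}

```bash
mkdir -p pics; python3 - <<'E'
from plant import bot
import cv2
for n in("scene","top"):
    cv2.imwrite(f"pics/{n}0.png",bot.capture(n)[:,:,::-1])
    m=bot.camera_model(n);print(n,m)
o=bot.get_obs();print(o)
E
```

```text
scene {'mtx': array([[444.29023892,   0.        , 317.01517558],
       [  0.        , 444.29023892, 201.49733824],
       [  0.        ,   0.        ,   1.        ]]), 'dist': array([-0.01293643,  0.        ,  0.        ,  0.        ,  0.        ]), 'xyz': array([878.87328706, 801.20575877, 987.38569318]), 'rotation': array([-2.38427396, -0.01966293,  2.69355426])}
top {'mtx': array([[445.65418105,   0.        , 314.85064163],
       [  0.        , 445.65418105, 205.27327569],
       [  0.        ,   0.        ,   1.        ]]), 'dist': array([0.03493757, 0.        , 0.        , 0.        , 0.        ]), 'xyz': array([ 202.71107027,   18.55930923, 1459.47123531]), 'rotation': array([-2.95792845,  0.01052082, -1.55124561])}
{'time': 0.1, 'joint_positions': array([ 1.18900189e+00,  3.42685143e-01,  1.52493246e+00, -2.90718518e-05,
        1.27538014e+00, -1.45999587e-01]), 'dq': array([-0.00023642, -0.00286374, -0.00111976, -0.00102137,  0.00092163,
       -0.0016614 ]), 'tau': array([-1.91292980e-05, -4.32001770e+01, -2.44697052e+01,  7.17441109e-02,
        5.25542046e-02, -8.88277100e-05]), 'tool_pos': array([122.49829327, 510.13488829, 226.09396666]), 'tcp_rot': array([-3.14019848e+00, -1.76908607e-04,  2.90580617e+00]), 'contact_force': array([-0.35053638,  0.04849798,  0.6110994 ]), 'moment': array([ 0.02323119,  0.0372496 , -0.07213092]), 'finger_force': 0.0, 'grip_width': 91.51537093338294}
```

View pics/top0.png

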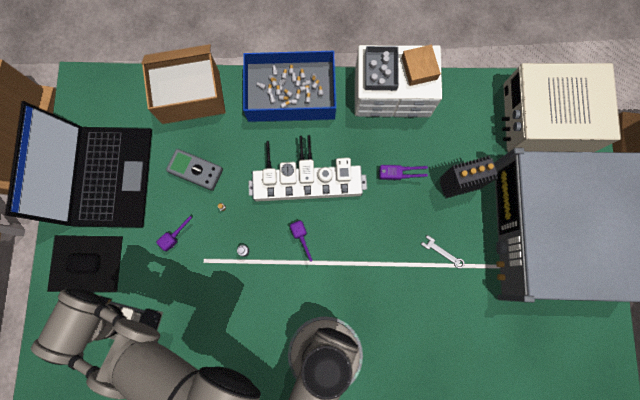

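View pics/scene0.png

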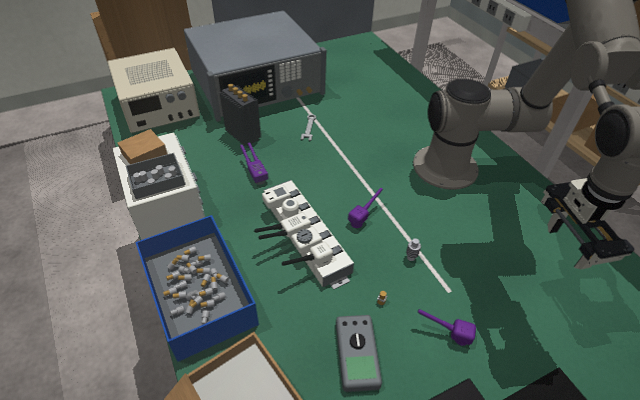

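The top view shows the strip around (307,183). Candidates are the white unit with one antenna at (268,175), the white unit with two antennas at (306,170), and purple look-alikes at (400,172), (299,232) and (170,240). The white ones plugged into the strip fit the description. I'll confirm that in an enlarged crop.

```bash
python3 - <<'E'
import cv2
i=cv2.imread("pics/top0.png")[130:210,240:375]
cv2.imwrite("pics/crop.png",cv2.resize(i,None,fx=5.9,fy=5.9,interpolation=cv2.INTER_CUBIC))
E
```

```text
(no output)
```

View pics/crop.png

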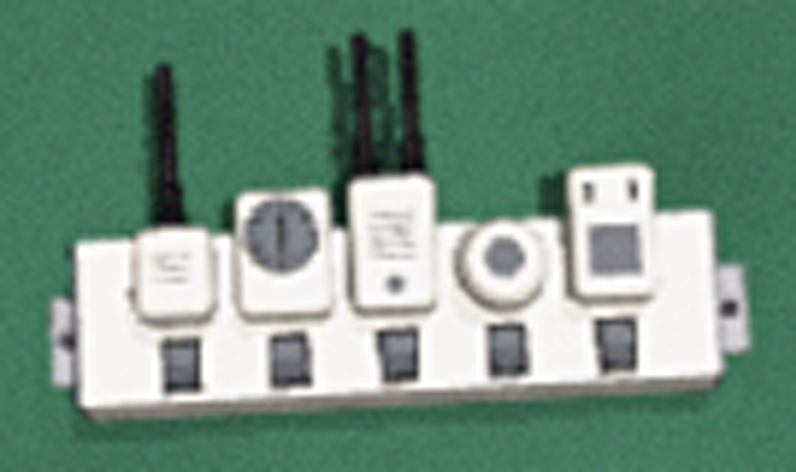

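The crop shows outlet 1 (gateway, one antenna, crop (175,275)) with its rocker at (182,364). Outlet 3 (repeater, two antennas, (392,245)) has its rocker at (400,355). Units 2, 4 and 5 have no antenna, and the purple ones aren't on the strip.

```bash
cat >h.py <<'E'
from plant import bot
import cv2,numpy as np
from scipy.spatial.transform import Rotation as R
def ray(n,px,z,m=None):
    m=m or bot.camera_model(n)
    u=cv2.undistortPoints(np.array(px,float).reshape(-1,1,2),m["mtx"],m["dist"])[:,0]
    r=np.array(m["rotation"]);M=r if r.shape==(3,3) else R.from_euler('xyz',r).as_matrix()
    d=np.c_[u,np.ones(len(u))]@M.T;c=m["xyz"]
    return c+d*((z-c[2])/d[:,2])[:,None]
def fit(loc,w):
    loc=np.array(loc,float);a=loc.mean(0);b=w[:,:2].mean(0)
    H=(loc-a).T@(w[:,:2]-b);th=np.arctan2(H[0,1]-H[1,0],H[0,0]+H[1,1])
    Q=np.array([[np.cos(th),-np.sin(th)],[np.sin(th),np.cos(th)]])
    t=b-Q@a;return th,t,Q,w[:,:2]-(loc@Q.T+t)
E
python3 - <<'E'
from h import *
c=np.array([(182,364),(291,360),(400,355),(508,350),(617,345),(80,406),(718,378),(76,240),(714,212)])
px=(c+.5)/5.9-.5+[240,130]
loc=[(-27,y) for y in(120,60,0,-60,-120)]+[(-46,175),(-46,-175),(46,175),(46,-175)]
th,t,Q,res=fit(loc,ray("top",px,44));print(th,t,res.round(1))
for y in(120,0):print(y,Q@[-38,y]+t,Q@[-27,y]+t)
o=bot.get_obs();print(o["tcp_rot"]);Rt=R.from_euler('xyz',o["tcp_rot"]);print(Rt.as_matrix().round(3))
print(bot.camera_model("wrist"))
p=np.r_[Q@[-38,60]+t,200];print(Rt.inv().apply(p-o["tool_pos"]))
print(ray("top",[(222,207),(242,250)],30).round())
E
```

```text
0.06152723336359967 [542.90220638  65.94147214] [[ 0.5 -0.1]
 [ 0.1 -0.3]
 [ 0.3 -0.4]
 [ 0.4  0. ]
 [ 0.6 -0.1]
 [-1.8  1.3]
 [-1.5  0.4]
 [ 0.5  2.1]
 [ 1.  -2.9]]
120 [497.59549957 183.37784775] [508.57468533 184.05422038]
0 [504.9741101   63.60491213] [515.95329587  64.28128477]
[-3.14019848e+00 -1.76908607e-04  2.90580617e+00]
[[-0.972  0.234 -0.   ]
 [ 0.234  0.972 -0.001]
 [ 0.    -0.001 -1.   ]]
{'mtx': array([[343.5286185 ,   0.        , 321.22595972],
       [  0.        , 343.5286185 , 200.35572943],
       [  0.        ,   0.        ,   1.        ]]), 'dist': array([-0.06530615,  0.        ,  0.        ,  0.        ,  0.        ]), 'xyz': array([ 57.86837826, 526.29761567, 383.81348647]), 'rotation': array([2.88703718e+00, 1.00148796e-03, 1.33477895e+00])}
[-458.63337601 -287.42141282   26.41357316]
[[457. 342.  30.]
 [318. 269.  30.]]
```

Request:
{"method": "servo_tool", "body": {"deltas": [[[0,0,0],[0,0,-8.5]],[[0,0,0],[0,0,-8.5]],[[-0.025,-0.029,0],[0,0,0]],[[-0.025,-0.029,0],[0,0,0]],[[-0.025,-0.029,0],[0,0,0]],[[-0.025,-0.029,0],[0,0,0]],[[-0.025,-0.029,0],[0,0,0]],[[-0.025,-0.029,0],[0,0,0]],[[-0.025,-0.029,0],[0,0,0]],[[-0.025,-0.029,0],[0,0,0]],[[-0.025,-0.029,0],[0,0,0]],[[-0.025,-0.029,0],[0,0,0]],[[-0.025,-0.029,0],[0,0,0]],[[-0.025,-0.029,0],[0,0,0]],[[-0.025,-0.029,0],[0,0,0]],[[-0.025,-0.029,0],[0,0,0]],[[0,0,0],[0,0,0]]], "fingers": 0}}

```text
time: 2.22
tool_pos: [497.8, 124.8, 226.0]
tcp_rot: [-3.141, -0.001, -3.084]
contact_force: [0.4, 0.2, -0.4]
grip_width: 0.3
finger_force: 0.0
```

```bash
python3 - <<'E'
from h import *
o=bot.get_obs();m=bot.camera_model("wrist");print(o["time"],o["tool_pos"],o["tcp_rot"],o["grip_width"],m["xyz"],m["rotation"])
i=bot.capture("wrist")[:,:,::-1]
import pickle;pickle.dump(m,open("m1.pkl","wb"))
cv2.imwrite("pics/w1.png",i)
E
```

```text
2.225 [497.80035668 124.82529264 226.02979291] [-3.14130323e+00 -7.14426171e-04 -3.08377453e+00] 0.3314471668788273 [431.46916817 121.22572247 383.74915107] [2.88748900e+00 2.01609099e-04 1.62838205e+00]
```

View pics/w1.png

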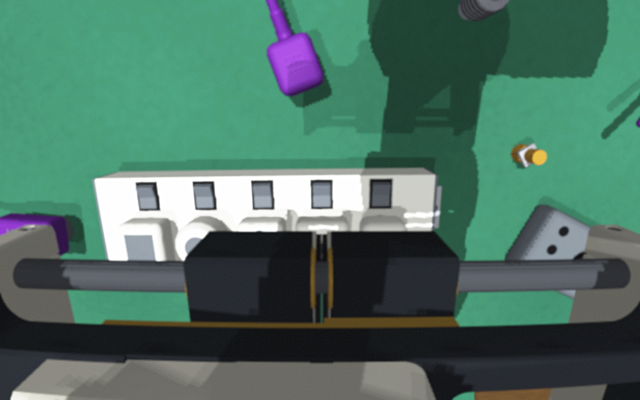

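The wrist view shows the rockers in a row, from rocker 1 at (381,194) to rocker 5 at (147,196), with rocker 3 at (262,195). The shut fingers are near (321,275).

```bash
python3 - <<'E'
from h import *
import pickle;m=pickle.load(open("m1.pkl","rb"))
px=[(381,194),(321.5,194),(262,195),(204,195.5),(147,196)]
w=ray("wrist",px,45,m)
th,t,Q,res=fit([(-27,y) for y in(120,60,0,-60,-120)],w);print(th,t,res.round(1))
for y in(120,0):print(y,Q@[-42,y]+t,Q@[-27,y]+t)
# where TCP projects
o=bot.get_obs()
M=R.from_euler('xyz',m["rotation"]).as_matrix()
p=M.T@(o["tool_pos"]-m["xyz"]);q=m["mtx"]@p;print(q/q[2])
rt=R.from_euler('xyz',o["tcp_rot"])
d=np.r_[Q@[-43,120]+t,90]-o["tool_pos"];print(rt.inv().apply(d))
E
```

```text
0.066887257172118 [543.95501672  67.95402275] [[ 0.2  0.6]
 [-0.4  0.1]
 [ 0.1 -0.4]
 [ 0.1 -0.1]
 [-0.  -0.2]]
120 [494.02844645 184.87851797] [508.99490467 185.88107887]
0 [502.04893371  65.14685221] [517.01539193  66.14941312]
[323.15123286 248.43197916   1.        ]
[2.07900936e-03 5.89878811e+01 1.36064248e+02]
```

Request:
{"method": "servo_tool", "body": {"deltas": [[[0,0.03,0],[0,0,0]],[[0.0015,0.0294,0],[0,0,0]],[[0,0,0.04],[0,0,0]],[[0,0,0.04],[0,0,0]],[[0,0,0.04],[0,0,0]],[[0,0,0.025],[0,0,0]],[[0,0,0.01],[0,0,0]],[[0,0,0],[0,0,0]]]}}

```text
time: 3.28
tool_pos: [491.1, 186.3, 71.8]
tcp_rot: [3.142, -0.001, -3.08]
contact_force: [0.9, 0.2, 0.6]
grip_width: 0.2
finger_force: 0.0
```

```bash
python3 - <<'E'
from h import *
o=bot.get_obs();print(o["tool_pos"],o["tcp_rot"],o["contact_force"])
a=bot.capture("wrist")[:,:,::-1]
b=bot.capture("scene")[:,:,::-1][160:300,240:370]
a=cv2.resize(a[100:330,150:500],None,fx=1.6,fy=1.6);b=cv2.resize(b,(240,258),interpolation=cv2.INTER_CUBIC)
c=np.zeros((368,800,3),np.uint8);c[:,:560]=a;c[:258,560:]=b
cv2.imwrite("pics/w2.png",c)
E
```

```text
[491.09184306 186.26636211  71.75140234] [ 3.14151266e+00 -6.82673410e-04 -3.07993201e+00] [0.86048333 0.22910625 0.58381104]
```

View pics/w2.png

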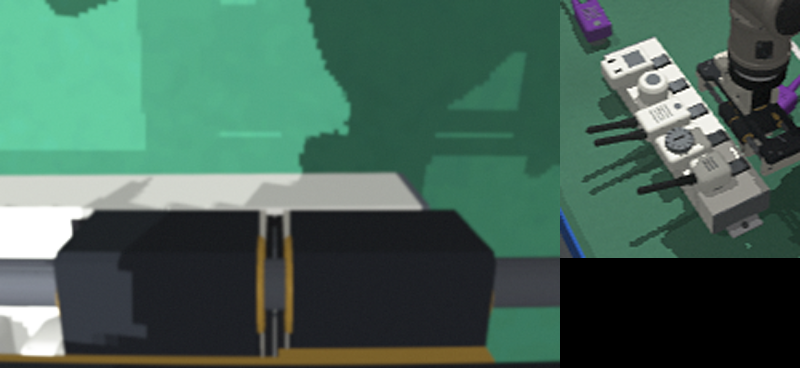

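The fingers hang in front of rocker 1, over the strip's robot-side edge and clear of the units. I'll make a small correction and go down slowly.

Request:
{"method": "servo_tool", "body": {"deltas": [[[-0.0015,-0.002,0.006],[0,0,0]],[[0,0,0.006],[0,0,0]],[[0,0,0.004],[0,0,0]],[[0,0,0],[0,0,0]],[[0,0,0],[0,0,0]]]}}

```text
time: 4.0
tool_pos: [493.3, 183.9, 55.8]
tcp_rot: [3.141, 0.0, -3.081]
contact_force: [0.2, 0.1, 0.2]
grip_width: 0.3
finger_force: 0.0
```

Request:
{"method": "servo_tool", "body": {"deltas": [[[0,0,0.002],[0,0,0]],[[0,0,0.001],[0,0,0]],[[0,0,0.001],[0,0,0]],[[0,0,0.001],[0,0,0]],[[0,0,0],[0,0,0]]]}}

```text
time: 4.62
tool_pos: [492.8, 183.8, 50.8]
tcp_rot: [3.142, -0.001, -3.081]
contact_force: [-1.5, 0.1, 3.0]
grip_width: 0.8
finger_force: 1.6
```

In contact at 3 N. Carrying on down.

Request:
{"method": "servo_tool", "body": {"deltas": [[[0,0,0.001],[0,0,0]],[[0,0,0.001],[0,0,0]],[[0,0,0.0005],[0,0,0]],[[0,0,0],[0,0,0]]]}}

```text
time: 5.12
tool_pos: [493.3, 183.8, 48.1]
tcp_rot: [3.142, 0.0, -3.081]
contact_force: [0.2, -0.2, -0.5]
grip_width: 0.7
finger_force: 0.0
```

The force dropped away, so the rocker snapped over. Lifting and moving along to rocker 3.

Request:
{"method": "servo_tool", "body": {"deltas": [[[0,0,-0.01],[0,0,0]],[[0,0,-0.02],[0,0,0]],[[0,0,-0.02],[0,0,0]],[[0,-0.03,0],[0,0,0]],[[0,-0.03,0],[0,0,0]],[[0,-0.03,0],[0,0,0]],[[0,-0.03,0],[0,0,0]],[[0,0,0.02],[0,0,0]],[[0,0,0.012],[0,0,0]],[[0,0,0],[0,0,0]],[[0,0,0],[0,0,0]]]}}

```text
time: 6.5
tool_pos: [500.8, 64.5, 66.7]
tcp_rot: [3.142, 0.001, -3.08]
contact_force: [0.7, 1.0, -0.1]
grip_width: 0.4
finger_force: 0.0
```

Request:
{"method": "servo_tool", "body": {"deltas": [[[0,0,0.006],[0,0,0]],[[0,0,0.005],[0,0,0]],[[0,0,0.002],[0,0,0]],[[0,0,0.001],[0,0,0]],[[0,0,0.001],[0,0,0]],[[0,0,0.001],[0,0,0]],[[0,0,0],[0,0,0]]]}}

```text
time: 7.38
tool_pos: [500.5, 64.1, 50.2]
tcp_rot: [3.142, 0.0, -3.081]
contact_force: [-0.5, -0.7, 0.6]
grip_width: 0.4
finger_force: 0.6
```

Request:
{"method": "servo_tool", "body": {"deltas": [[[0,0,0.001],[0,0,0]],[[0,0,0.001],[0,0,0]],[[0,0,0],[0,0,0]]]}}

```text
time: 7.75
tool_pos: [500.6, 64.0, 48.1]
tcp_rot: [3.142, 0.0, -3.081]
contact_force: [0.6, 0.1, 0.6]
grip_width: 0.3
finger_force: 0.0
```

Request:
{"method": "servo_tool", "body": {"deltas": [[[0,0,-0.01],[0,0,0]],[[0,0,-0.03],[0,0,0]],[[0,0,-0.04],[0,0,0]],[[0,0,-0.04],[0,0,0]],[[0.02,0,-0.04],[0,0,0]],[[0.04,0,-0.02],[0,0,0]],[[0.03,0,0],[0,0,0]],[[0,0,0],[0,0,0]]]}}

```text
time: 8.75
tool_pos: [409.4, 58.7, 229.4]
tcp_rot: [-3.142, 0.002, -3.081]
contact_force: [-0.3, -0.3, -0.2]
grip_width: 0.8
finger_force: 0.0
```

```bash
python3 - <<'E'
from h import *
print(bot.get_obs()["tool_pos"])
a=bot.capture("scene")[:,:,::-1][170:300,240:370]
t=bot.capture("top")[:,:,::-1][130:210,240:375]
a=cv2.resize(a,(400,400),interpolation=cv2.INTER_CUBIC)
t0=cv2.resize(t,(400,237),interpolation=cv2.INTER_CUBIC)
s=cv2.imread("pics/scene0.png")[170:300,240:370]
s=cv2.resize(s,(400,400),interpolation=cv2.INTER_CUBIC)
c=np.zeros((600,800,3),np.uint8);c[:400,:400]=s;c[:400,400:]=a;c[400:,:400]=t0[37:]
i=bot.capture("wrist")[:,:,::-1];cv2.imwrite("pics/w3f.png",i);c[400:,400:]=cv2.resize(i[130:290,100:420],(400,200),interpolation=cv2.INTER_CUBIC)
cv2.imwrite("pics/w3.png",c)
E
```

```text
[409.36574024  58.6535568  229.36255967]
```

View pics/w3.png

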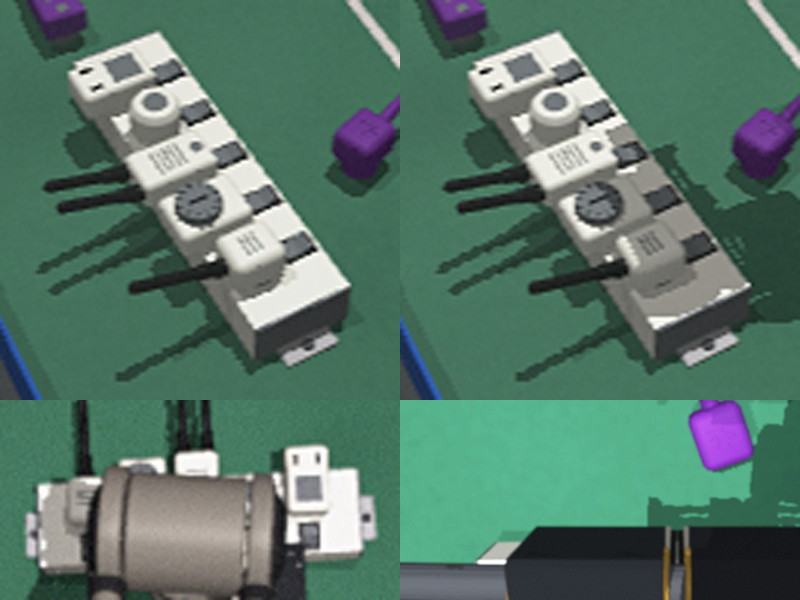

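Units are all undisturbed, but the rockers are in shadow. I'll go back to the earlier wrist viewpoint so the two views compare directly.

Request:
{"method": "servo_tool", "body": {"deltas": [[[-0.03,0.02,0],[0,0,0]],[[-0.032,0.02,0],[0,0,0]],[[-0.03,0.0205,0.003],[0,0,0]],[[0,0,0],[0,0,0]],[[0,0,0],[0,0,0]]]}}

```text
time: 9.52
tool_pos: [498.6, 124.4, 224.6]
tcp_rot: [-3.141, -0.002, -3.08]
contact_force: [0.2, 0.0, -0.3]
grip_width: 0.3
finger_force: 0.0
```

```bash
python3 - <<'E'
from h import *
print(bot.get_obs()["tool_pos"])
a=bot.capture("wrist")[:,:,::-1];b=cv2.imread("pics/w1.png")
f=lambda i:cv2.resize(i[165:240,90:450],(800,int(75*800/360)),interpolation=cv2.INTER_CUBIC)
g=lambda i:cv2.convertScaleAbs(np.hstack([cv2.resize(i[174:214,c-20:c+20],(160,160),interpolation=cv2.INTER_CUBIC) for c in(147,204,262,321,381)]),alpha=1.6)
cv2.imwrite("pics/w4.png",np.vstack([f(b),g(b),g(a)]))
E
```

```text
[498.63594626 124.41002747 224.56433282]
```

View pics/w4.png

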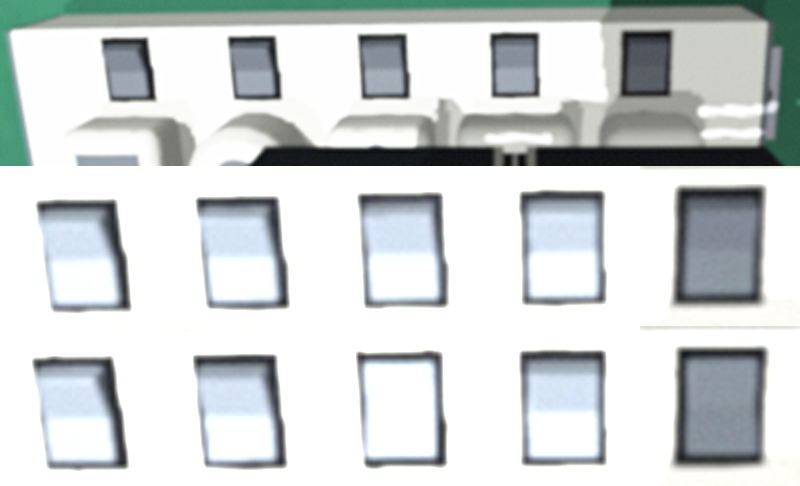

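Rocker 3 has clearly flipped, with its shading changed at (400,410), while 2, 4 and 5 are unchanged. Rocker 1 is in shadow, so I'll check it by numbers against shaded rocker pixels and then draw back.

```bash
python3 - <<'E'
from h import *
a=bot.capture("wrist")[:,:,::-1];b=cv2.imread("pics/w1.png")
for n,i in(("before",b),("after",a)):
    print(n,[(c,i[186:192,c-5:c+6].mean().round(1),i[197:203,c-5:c+6].mean().round(1)) for c in(147,204,262,321,381)])
E
```

```text
before [(147, np.float64(129.7), np.float64(165.9)), (204, np.float64(138.9), np.float64(171.0)), (262, np.float64(142.1), np.float64(174.0)), (321, np.float64(144.5), np.float64(171.7)), (381, np.float64(87.1), np.float64(94.6))]
after [(147, np.float64(132.8), np.float64(168.0)), (204, np.float64(136.3), np.float64(172.4)), (262, np.float64(176.6), np.float64(178.2)), (321, np.float64(143.5), np.float64(172.2)), (381, np.float64(95.2), np.float64(90.9))]
```

Request:
{"method": "servo_tool", "body": {"deltas": [[[0.02,0,-0.01],[0,0,0]],[[0.03,0,0],[0,0,0]],[[0.03,0,0],[0,0,0]],[[0.02,0,0],[0,0,0]],[[0,0,0],[0,0,0]],[[0,0,0],[0,0,0]]]}}

```text
time: 10.38
tool_pos: [399.7, 118.3, 235.6]
tcp_rot: [3.141, 0.001, -3.081]
contact_force: [0.7, 0.2, -0.2]
grip_width: 0.3
finger_force: 0.0
```

Rocker 1's shading reversed (87/95 before, 95/91 after), so it flipped too. Handing in.

```bash
python3 -c "
from plant import bot
print(bot.close_job())"
```

```text
the job is handed in; nothing more can be done
None
```

I switched off outlet 1 (gateway) and outlet 3 (repeater), drew the hand back clear and handed the job in at about 10 s; the wrist pictures show rockers 2, 4 and 5 still on, I saw no plug-in unit shifted, and no verdict came back.

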